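# Clear the offcut tray of a frame-joining bench

## Task

Clear up the frame-joining bench. First stand every steel tin, from the tray and from the bench, upright in the divided crate, one to a cell, and lay any offcut that is on the bench in the tray with the others; then carry the tray by its bar handle to the scrap bin, hook the rib under its pouring edge behind the bin's rim, tip the tray steeply over about the rim until all the offcuts have slid into the bin, and set the empty tray back level and squarely on its rubber mat. An offcut that goes astray after that must still end up in the bin, and the glue bottle, screwdriver, green rule, tape core and corner clamp are to stay where they are.

Things in the scene. Friction and masses are not known exactly. Their poses are not given: they have to be found in the camera images.
- tray: aluminium tray, 210 mm long (x) by 170 mm wide (y), 0.3 kg, on two cross ribs. Origin: centre of its underside (lower edge of the ribs). Floor plate 20 to 23 mm up; 3 mm side walls reach 52 mm, the back wall (x = -93) 50 mm. The +x end is open: the floor ends at x = +105, the pouring edge, no wall. Offcuts slide on it from about 20 degrees of slope; it can be carried level with them in it
- tray_handle (a point): centre of the tray's bar handle: a round rubber bar 20 mm in diameter and 156 mm long, along the tray's y, over the back wall, at x = -93, z = 88 mm in the tray's frame, between two uprights at its ends (95 mm high). The back wall's top is 38 mm below the bar's centre; axes as the tray's
- tray_hook (a point): hooking corner under the tray, mid-width, where the front face of the front rib (4 mm thick, 160 mm wide, 20 mm deep) meets the floor's underside: x = +80, z = +20 mm in the tray's frame; axes as the tray's. Hooked, the bin's round rim lies in this corner, touching rib and floor, the rib outside the bin, the last 25 mm of the floor over the bin. The other rib is at x = -88
- mat: black rubber mat fixed flat on the bench, the tray's parking place, 230 mm (x) by 190 mm (y), 3 mm thick; origin at the centre of its underside. The tray starts on it, with its origin over the mat's origin (within 1 cm) and the same x direction, which points roughly to the bin (world +y)
- bin: grey sheet-steel scrap bin fixed to the bench, open on top, 220 mm (x) by 190 mm (y), walls and floor 4 mm; origin at the centre of its underside. All four walls end in a rolled rim, a round bar 12 mm in diameter, its centre 104 mm and top 110 mm above the bench; its centre lines are at x = +-108 and y = +-93 mm. The wall at y = -93 faces the tray
- bin_rim (a point): top of the rim of the bin's wall that faces the tray, at mid-length: x = 0, y = -93, z = 110 mm in the bin's frame; axes as the bin's. The rim bar's centre is 6 mm below it
- crate: plywood crate fixed to the bench, 157 by 157 mm outside, 45 mm high, walls and floor 5 mm, divided by a cross into 2 x 2 cells 71 mm square; origin at the centre of its underside. Cell centres are at x = +-38, y = +-38 mm. A tin standing in a cell has its centre 50 mm above the bench
- tin1_c (a point): closed steel tin, a plain cylinder 48 mm across and 90 mm tall, 110 to 210 g; this point is its centre, half-way up, z along its axis. Tins 1 to 3, if present, start upright in the tray, tin 4 upright on the bench between tray and bin. None if absent
- tin2_c (a point): closed steel tin, a plain cylinder 48 mm across and 90 mm tall, 110 to 210 g; this point is its centre, half-way up, z along its axis. Tins 1 to 3, if present, start upright in the tray, tin 4 upright on the bench between tray and bin. None if absent
- tin3_c (a point): closed steel tin, a plain cylinder 48 mm across and 90 mm tall, 110 to 210 g; this point is its centre, half-way up, z along its axis. Tins 1 to 3, if present, start upright in the tray, tin 4 upright on the bench between tray and bin. None if absent
- tin4_c (a point): closed steel tin, a plain cylinder 48 mm across and 90 mm tall, 110 to 210 g; this point is its centre, half-way up, z along its axis. Tins 1 to 3, if present, start upright in the tray, tin 4 upright on the bench between tray and bin. None if absent
- offcut1_c (a point): offcut of frame moulding, a light wooden block 72 mm long (x), 38 mm wide (y), 24 mm thick (z), 45 g, with a white bead along its top; this point is its centre. Offcuts 1 to 3, if present, start lying in the tray among the tins, offcut 4 on the bench between tray and bin, 5 on the bench on the robot side of the tray. None if absent
- offcut2_c (a point): offcut of frame moulding, a light wooden block 72 mm long (x), 38 mm wide (y), 24 mm thick (z), 45 g, with a white bead along its top; this point is its centre. Offcuts 1 to 3, if present, start lying in the tray among the tins, offcut 4 on the bench between tray and bin, 5 on the bench on the robot side of the tray. None if absent
- offcut3_c (a point): offcut of frame moulding, a light wooden block 72 mm long (x), 38 mm wide (y), 24 mm thick (z), 45 g, with a white bead along its top; this point is its centre. Offcuts 1 to 3, if present, start lying in the tray among the tins, offcut 4 on the bench between tray and bin, 5 on the bench on the robot side of the tray. None if absent
- offcut4_c (a point): offcut of frame moulding, a light wooden block 72 mm long (x), 38 mm wide (y), 24 mm thick (z), 45 g, with a white bead along its top; this point is its centre. Offcuts 1 to 3, if present, start lying in the tray among the tins, offcut 4 on the bench between tray and bin, 5 on the bench on the robot side of the tray. None if absent
- offcut5_c (a point): offcut of frame moulding, a light wooden block 72 mm long (x), 38 mm wide (y), 24 mm thick (z), 45 g, with a white bead along its top; this point is its centre. Offcuts 1 to 3, if present, start lying in the tray among the tins, offcut 4 on the bench between tray and bin, 5 on the bench on the robot side of the tray. None if absent
- glue: bystander: white glue bottle, 56 mm across, 150 mm tall, standing on the far part of the bench; origin at the centre of its underside
- driver: bystander: screwdriver lying on the bench near the robot, origin about its middle
- rule: bystander: green plastic rule 300 by 30 by 2 mm lying at the far edge of the work area; origin at its centre
- tape: bystander: tape core, a ring 100 mm across and 25 mm high lying between the robot and the crate; origin at its centre, underside
- clamp: bystander: dark steel corner clamp, 90 to 110 mm, 35 mm high, lying beyond the crate; origin at the underside of its main block
Not all that is in view belongs to the job. What is shaped like the part that bears tin1_c but brown is not meant.

How it is judged:
By the outcome, as a careful person would: the job done as asked, in the order asked, and still so for the second after the job is handed in, with the robot touching nothing.
Of tin1, tin2, tin3, tin4 only 3 to 4 are there at a start; the rules pass over those that are not, and their reading is None.
Of offcut1, offcut2, offcut3, offcut4, offcut5 only 4 to 5 are there at a start; the rules pass over those that are not, and their reading is None.
At some moment in a run one of offcut1, offcut2, offcut3, offcut4, offcut5, tray may be knocked a few centimetres aside while the robot is not near it.
It also fails if it takes over 210 s, if anything falls off the work surface, if the arm or the gripper's body presses on something with over 40 N, if the wrist force passes 120 N, or if a joint passes its speed limit or range.

## Robot

A 6-joint arm with a two-finger parallel gripper is mounted at the origin on the work surface. World frame = base frame: x ahead of the robot, y to its left, z up, the work surface at z = 0. Lengths are in m, angles in rad, forces in N, time in s.
With the tool pointing down it reaches from about 0.425 to 0.95 m from the base axis. Payload 3.5 kg.
Tool frame: the origin (TCP) lies between the finger pads; the fingertips stand 19 mm ahead of it and the grasp point (between the pads) is the TCP (ctrl.nose_length is the distance from the TCP to the fingertips, in m); z points along the fingers, y is the line along which they close (so a half turn about z gives the same grasp; the last joint's range is limited). The gripper opens to 85 mm and grips with 20 to 120 N. Pads are 22 mm wide; open, the fingers measure 114 mm over their backs; the gripper's body (76 mm by 85 mm) begins 54 mm behind the grasp point. The pads swing forward as they close: fully open they stand 13 mm farther back than shut.
Start: joints at [-1.333, 0.286, 1.577, -0, 1.279, -0.15], TCP at [0.255, -0.625, 0.25] pointing down, gripper open.
Joint ranges: [-2.77, 2.77], [-0.9, 2.22], [0.21, 2.48], [-1.53, 4.67], [0.24, 2.81], [-2.84, 2.84]. Speed limits (rad/s): [2.79, 2.79, 3.14, 3.14, 3.14, 3.14].

## Interface

Orientations are given as a unit quaternion [x, y, z, w].
In Python, from plant import ctrl gives the robot as it stands.
- The arm moves only by the tool apply_moves, never from a script. Its argument "series" is a list of rows, each a list of 6 numbers: the shift along the world's x, y, z scaled (see below), then the turn, a rotation vector about the world's x, y, z scaled (see below). A call has 1 to 20 rows; each row is the pose to reach, as a shift and turn from the pose commanded when the call began; what a row does not reach only later rows make up. The controller multiplies each number of a shift by 0.8 m and each number of a turn by 45 degrees. A row lasts 1/8 s, in which the tool goes at most 62.5 mm and 10.7 degrees, less where a joint would pass 70% of its speed; a pose out of reach is approached as far as the arm can. A call with a number of a shift or a turn outside -1 to 1 is refused whole. A call with a gripper value outside its range is refused whole. "jaw" is the opening, from 0 (shut) to 1 (fully open), set as the call begins (left out, the last holds). The fingers move at their own pace and stop on an object; "squeeze" is the grip in N (left out, the last holds). Time passes only in rows, so rows that repeat a pose let the fingers close. It gives the time, the measured TCP pose, the force, the opening and the grip force at its end, in the units of the state.
- ctrl.get_state(): the state, without advancing time (a new reading comes with each control period).
- ctrl.read_camera(name): name is "side" or "top"; returns the picture (420x560x3 uint8, red, green, blue); there is no depth.
- ctrl.get_calibration(name): a dict with "fx", "fy", "cx", "cy" (pixels), "dist_coeffs" ([k1, k2, p1, p2, k3] as OpenCV has them; the pictures are not rectified), "xyz" and "orientation" of the camera in the world. Camera axes: x right, y up, looking along -z (the intrinsics and any distortion apply to the point x, -y, -z); pixel columns grow to the right and rows downward; lengths in m; the calibration is good to about 2 mm. A picture is of the moment at which its call begins. get_calibration takes no time and is no camera call.
- ctrl.sign_off(): hands the job in; it is judged then, once.
Trained networks look in the newest picture that a camera, given by its name, has taken for a name from the list of things; names that differ only in an ending like _2 or _b are one class to them, and where a whole thing is asked for, a point or a joint stands for the part that bears it (a point fixed in the world has none). Each returns a list of dicts, best first, with "p" (0 to 1); they miss things now and then, are a little off and sometimes report something else, mostly with a low value. They report only what shows in the picture. A call takes as long as a camera call. They do not tell look-alikes from the thing itself.
- ctrl.boxes_of(thing, camera): "xy" ([column, row] as shares, 0 to 1, of the picture: columns of its width, rows of its height, amid what is visible of it).
- ctrl.silhouettes(thing, camera): "pixels" (420x560 bool, what is visible of it) and "xy" ([column, row] as shares, 0 to 1, of the picture: columns of its width, rows of its height, amid what is visible of it).
The state is a dict: "time": time; "qpos": joint angles; "dq": joint speeds; "joint_efforts": joint torques, N m; "eef_pos": TCP position; "tcp_rot": TCP orientation; "contact_force": force on the tool from outside, world axes, zero at the start; "wrist_torque": the same for the moment, N m; "opening": opening from 0.0 (shut) to 1.0 (fully open); "finger_force": force on a finger pad.
Only numpy, scipy, OpenCV 4.12 (cv2) and the standard library are available. Lean on these libraries where they do the work, as an engineer would, in place of code of your own. Each camera call takes 0.05 s, during which the arm holds its last target. There are 200 camera calls.

## Working session

There is one attempt and no reset: what is moved stays moved. The work goes in short steps, Python scripts to look and compute and a tool call to move; the robot and the scene stay as the last step left them, time stands still between calls to the robot, and variables do not carry over. Pictures are saved under pics/ and viewed, at most 14 in all, crops included, and the job is handed in when it is done.

Besides the shell and the picture viewer there is one more tool, called after "Request:" as a command line: name --pt "numbers of a row" for each row, then --argument value for the rest. apply_moves: Moves the arm, as the interface text tells. Shifts and turns lie within -1 to 1; 1 stands for 0.8 m of shift or 45 degrees of turn. Its arguments: {"type":"object","properties":{"series":{"type":"array"},"jaw":{"type":"number"},"squeeze":{"type":"number"}},"required":["series"]}

```bash
mkdir -p pics; ls; cat > h.py <<'E'
import numpy as np,cv2
from scipy.spatial.transform import Rotation as R
from plant import ctrl
def pic(c,name=None):
    im=np.array(ctrl.read_camera(c))
    if name: cv2.imwrite(f'pics/{name}.png',im[:,:,::-1])
    return im
def cam(c):
    k=ctrl.get_calibration(c)
    K=np.array([[k['fx'],0,k['cx']],[0,k['fy'],k['cy']],[0,0,1.]])
    return K,np.array(k['dist_coeffs'],float),np.array(k['xyz']),R.from_quat(k['orientation']).as_matrix()@np.diag([1,-1,-1])
def ray(c,uv):
    K,d,p,M=cam(c)
    n=cv2.undistortPoints(np.array(uv,float).reshape(-1,1,2),K,d).reshape(-1,2)
    return p,np.c_[n,np.ones(len(n))]@M.T
def atz(c,uv,z):
    p,r=ray(c,uv); return p+r*((z-p[2])/r[:,2])[:,None]
def proj(c,X):
    K,d,p,M=cam(c); 
    q=(np.array(X,float).reshape(-1,3)-p)@M
    return cv2.projectPoints(q,np.zeros(3),np.zeros(3),K,d)[0].reshape(-1,2)
def tri(ua,ub,a='top',b='side'):
    p,r=ray(a,[ua]);q,s=ray(b,[ub]);r=r[0]/np.linalg.norm(r[0]);s=s[0]/np.linalg.norm(s[0])
    t=np.linalg.lstsq(np.c_[r,-s],q-p,rcond=None)[0]
    A=p+t[0]*r;B=q+t[1]*s
    return (A+B)/2,np.linalg.norm(A-B)
E
python3 - <<'E'
from h import *
for c in('top','side'):
    pic(c,c+'0'); k=ctrl.get_calibration(c); print(c,k)
    for t in ['tray','mat','bin','crate','tin1_c','offcut1_c','clamp','tape','tray_handle']:
        print(t,[(round(d['p'],2),np.round(np.array(d['xy'])*[560,420]).tolist()) for d in ctrl.boxes_of(t,c)])
print(ctrl.get_state())
E
```

```text
pics
top {'fx': 407.57737862066494, 'fy': 407.57737862066494, 'cx': 277.0501412770721, 'cy': 205.54435975622098, 'dist_coeffs': array([-0.08831147,  0.        ,  0.        ,  0.        ,  0.        ]), 'xyz': array([ 0.42346705, -0.02633844,  1.02689781]), 'orientation': array([-0.04142242,  0.05114816,  0.70999279, -0.70112645])}
tray [(0.56, [368.0, 200.0])]
mat [(0.73, [315.0, 211.0])]
bin [(0.58, [201.0, 220.0])]
crate [(0.75, [104.0, 235.0]), (0.73, [359.0, 222.0]), (0.69, [352.0, 184.0])]
tin1_c [(0.81, [338.0, 219.0]), (0.62, [359.0, 130.0]), (0.59, [438.0, 222.0])]
offcut1_c [(0.97, [330.0, 186.0])]
clamp [(0.86, [126.0, 152.0]), (0.55, [284.0, 182.0])]
tape [(0.63, [153.0, 293.0])]
tray_handle [(0.93, [368.0, 203.0]), (0.4, [162.0, 286.0]), (0.31, [202.0, 222.0]), (0.3, [336.0, 220.0])]
side {'fx': 407.41991496440903, 'fy': 407.41991496440903, 'cx': 279.0814445690207, 'cy': 207.86985542179255, 'dist_coeffs': array([-0.04911816,  0.        ,  0.        ,  0.        ,  0.        ]), 'xyz': array([0.03982906, 0.55205952, 0.84465908]), 'orientation': array([-0.13250235,  0.36428
[... 511 characters left out ...]
y([-1.33298439e+00,  2.86280496e-01,  1.57670008e+00, -2.31100136e-05,
        1.27863473e+00, -1.49974683e-01]), 'dq': array([-3.11462906e-04, -1.26522637e-03,  8.83768271e-04, -3.77867570e-04,
        4.30509493e-04, -2.66011664e-05]), 'joint_efforts': array([-4.69984498e-04, -4.05978298e+01, -2.92946041e+01, -2.01511457e-04,
        5.68894447e-04, -8.51214480e-06]), 'eef_pos': array([ 0.25527774, -0.62484204,  0.25033784]), 'tcp_rot': array([ 9.81260867e-01,  1.92683968e-01, -1.15518672e-05, -1.08284868e-05]), 'contact_force': array([-0.37023812, -0.01328621,  1.29660344]), 'wrist_torque': array([-0.01482209,  0.05192129, -0.03821522]), 'finger_force': 0.0, 'opening': 1.0005178235846244}
```

View pics/top0.png

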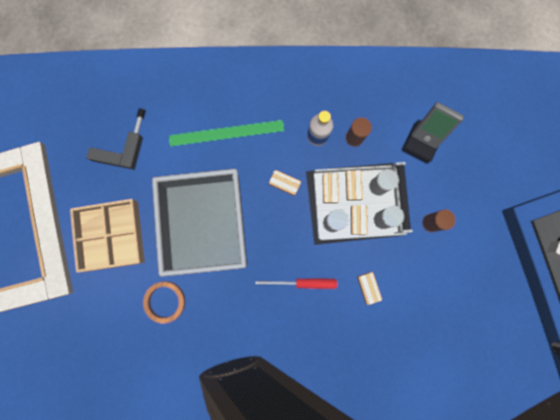

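View pics/side0.png

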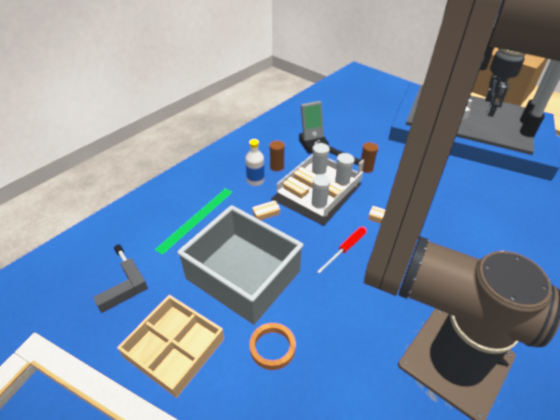

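Top shows the crate at (105,235), the bin at (200,222) and the tray at (362,202). In the tray are three tins, at (386,180), (337,219) and (392,216), and three offcuts. Two more offcuts lie on the bench at (285,182) and (370,288). The brown tins at (359,131) and (440,220) are decoys. There is no tin 4.

```bash
cat > m.py <<'E'
from h import *
from scipy.optimize import minimize
def hull_iou(c,X,mask):
    P=proj(c,X).astype(np.float32); m=np.zeros(mask.shape,np.uint8)
    s=8
    big=np.zeros((420*2,560*2),np.uint8); cv2.fillConvexPoly(big,np.round(cv2.convexHull(P)*2*16+8).astype(np.int32),1,shift=4)
    mk=cv2.resize(mask.astype(np.uint8),(1120,840),interpolation=cv2.INTER_NEAREST)
    return (big&mk).sum()/max(1,(big|mk).sum())
def cyl(x,y,z0,r=.024,h=.09):
    a=np.linspace(0,6.283,24); e=np.c_[x+r*np.cos(a),y+r*np.sin(a)]
    return np.r_[np.c_[e,0*a+z0],np.c_[e,0*a+z0+h]]
def box(x,y,yaw,z0,l,w,h):
    c,s=np.cos(yaw),np.sin(yaw)
    return np.array([[x+c*a-s*b,y+s*a+c*b,z] for a in(-l/2,l/2) for b in(-w/2,w/2) for z in(z0,z0+h)])
def fit(f,c,mask,x0,st):
    S=[np.array(x0)]+[np.array(x0)+st*np.eye(len(x0))[i] for i in range(len(x0))]
    r=minimize(lambda p:-hull_iou(c,f(p),mask),x0,method='Nelder-Mead',options=dict(initial_simplex=S,xatol=1e-4,fatol=1e-4))
    return r.x,-r.fun
def fitbox(c,mask,z0,l,w,h):
    v,u=np.nonzero(mask); p=atz(c,[[u.mean(),v.mean()]],z0+h/2)[0]
    # initial yaw
    g=atz(c,np.c_[u,v],z0+h/2)[:,:2]; (_,_),(a,b),an=cv2.minAreaRect((g*1000).astype(np.float32)); an=np.deg2rad(an)
    if a<b: an+=np.pi/2
    return fit(lambda q:box(q[0],q[1],q[2],z0,l,w,h),c,mask,[p[0],p[1],an],np.array([.01,.01,.15]))
def fitcyl(c,mask,z0):
    v,u=np.nonzero(mask); p=atz(c,[[u.mean(),v.mean()]],z0+.05)[0]
    return fit(lambda q:cyl(q[0],q[1],z0),c,mask,p[:2],np.array([.01,.01]))
E
cat > look.py <<'E'
from m import *
import sys
def show(c,t,f):
    for d in ctrl.silhouettes(t,c):
        m=d['pixels']
        if m.sum()<20: continue
        q,i=f(c,m); print(c,t,round(d['p'],2),np.round(np.array(d['xy'])*[560,420]),int(m.sum()),'->',np.round(q,4),'iou',round(i,2))
E
python3 - <<'E'
from look import *
im=pic('top')
def crop(n,u0,v0,w,h,s): cv2.imwrite(f'pics/{n}.png',cv2.resize(im[v0:v0+h,u0:u0+w],None,fx=s,fy=s,interpolation=cv2.INTER_CUBIC)[:,:,::-1])
crop('c1',300,145,125,100,6); crop('c2',60,155,200,140,4)
for c in('top','side'):
    if c=='side': pic(c)
    show(c,'tin1_c',lambda c,m:fitcyl(c,m,.026))
    show(c,'offcut1_c',lambda c,m:fitbox(c,m,.0,.072,.038,.024))
    show(c,'offcut1_c',lambda c,m:fitbox(c,m,.026,.072,.038,.024))
    show(c,'bin',lambda c,m:fitbox(c,m,.0,.228,.198,.110))
    show(c,'crate',lambda c,m:fitbox(c,m,.0,.157,.157,.045))
    show(c,'mat',lambda c,m:fitbox(c,m,.0,.23,.19,.003))
E
```

```text
top tin1_c 0.67 [358. 130.] 500 -> [ 0.7294 -0.2404] iou 0.87
top tin1_c 0.63 [335. 220.] 494 -> [ 0.511  -0.1759] iou 0.95
top tin1_c 0.61 [438. 223.] 564 -> [ 0.5076 -0.4236] iou 0.89
top offcut1_c 0.68 [331. 187.] 511 -> [ 0.6034 -0.176   3.1208] iou 0.97
top offcut1_c 0.47 [315. 284.] 427 -> [ 0.3636 -0.1292  1.5282] iou 0.5
top offcut1_c 0.68 [331. 187.] 511 -> [ 0.5979 -0.1723  3.105 ] iou 0.98
top offcut1_c 0.47 [315. 284.] 427 -> [ 0.3653 -0.1328  1.8134] iou 0.51
top bin 0.73 [201. 222.] 8702 -> [0.5102 0.1392 0.0927] iou 0.96
top crate 0.83 [105. 234.] 4434 -> [0.4855 0.3819 1.7154] iou 0.98
top mat 0.84 [316. 210.] 640 -> [ 0.5536 -0.1513  1.5559] iou 0.09
top mat 0.39 [313. 283.] 480 -> [ 0.4149 -0.1197  1.1394] iou 0.07
side tin1_c 0.95 [319. 191.] 523 -> [ 0.5124 -0.178 ] iou 0.92
side tin1_c 0.79 [370. 155.] 407 -> [ 0.497  -0.4074] iou 0.82
side tin1_c 0.62 [277. 151.] 439 -> [ 0.7147 -0.2223] iou 0.91
side offcut1_c 0.74 [123. 289.] 1314 -> [0.6982 0.3456 3.2127] iou 0.3
side offcut1_c 0.73 [294. 186.] 350 -> [ 0.6134 -0.1964  3.0993] iou 0.95
side offcut1_c 0.45 [258. 169.] 696 -> [ 0.7785 -0.1839  2.7246] iou 0.41
side offcut1_c 0.74 [123. 289.] 1314 -> [0.6747 0.354  3.2985] iou 0.31
side offcut1_c 0.73 [294. 186.] 350 -> [ 0.5962 -0.1733  3.0929] iou 0.92
side offcut1_c 0.45 [258. 169.] 696 -> [ 0.7409 -0.1462  2.6338] iou 0.44
side bin 0.57 [243. 262.] 9166 -> [0.5132 0.1392 0.0918] iou 0.97
side bin 0.55 [257. 164.] 687 -> [ 0.7959 -0.2294  2.4307] iou 0.15
side bin 0.34 [123. 291.] 1324 -> [0.7491 0.3064 2.7197] iou 0.16
side crate 0.84 [171. 345.] 5880 -> [0.4857 0.3839 0.1372] iou 0.97
side mat 0.65 [309. 208.] 678 -> [ 0.5631 -0.2373  1.6423] iou 0.21
```

View pics/c1.png

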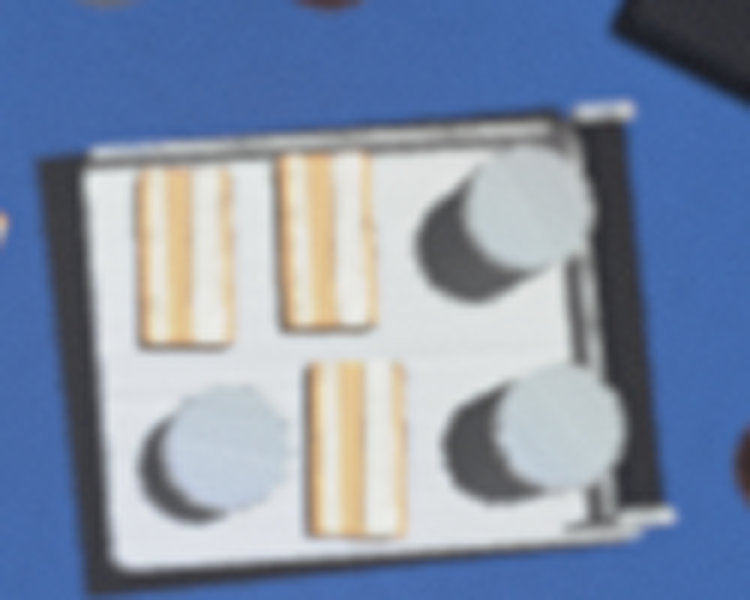

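View pics/c2.png

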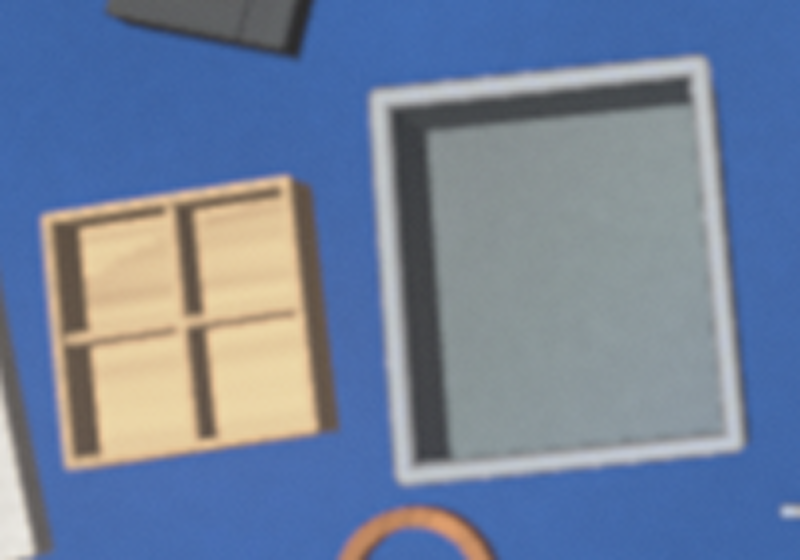

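```bash
python3 - <<'E'
from look import *
def P(pts,z): 
    u=np.array(pts,float); return np.round(atz('top',np.c_[(u[:,0]+.5)/6-.5+300,(u[:,1]+.5)/6-.5+145],z),4)
print('tins',P([[228,448],[530,207],[561,428]],.116))
print('uprights',P([[605,110],[645,515]],.098))
print('pour edge',P([[83,166],[113,572]],.026))
print('mat front',P([[40,160],[90,595]],.003))
print('offc',P([[185,257],[328,240],[356,449]],.05))
print('walltops fronts',P([[93,152]],.055))
pic('side'); 
# bench offcuts: wood color segment in top
im=pic('top'); hsv=cv2.cvtColor(im,cv2.COLOR_RGB2HSV)
nb=((hsv[...,0]<90)|(hsv[...,1]<90)).astype(np.uint8)
n,l,s,ce=cv2.connectedComponentsWithStats(nb)
for i in range(1,n):
    if 80<s[i,4]<1500 and s[i,0]>250 and s[i,0]<400:
        q=fitbox('top',l==i,0,.072,.038,.024); print(np.round(ce[i]),s[i],np.round(q[0],4),round(q[1],2))
E
```

```text
tins [[ 0.5107 -0.1757  0.116 ]
 [ 0.6018 -0.2953  0.116 ]
 [ 0.5166 -0.303   0.116 ]]
uprights [[ 0.644  -0.3328  0.098 ]
 [ 0.4843 -0.3398  0.098 ]]
pour edge [[ 0.6385 -0.1335  0.026 ]
 [ 0.4689 -0.1415  0.026 ]]
mat front [[ 0.6462 -0.1175  0.003 ]
 [ 0.4605 -0.1343  0.003 ]]
offc [[ 0.5952 -0.1715  0.05  ]
 [ 0.6017 -0.2304  0.05  ]
 [ 0.5159 -0.2385  0.05  ]]
walltops fronts [[ 0.638  -0.1346  0.055 ]]
[321. 125.] [309 110  25  29 536] [ 0.7694 -0.1588  2.6121] 0.72
[358. 131.] [345 117  27  30 537] [ 0.7492 -0.2547  2.5984] 0.81
[285. 182.] [269 170  33  26 522] [ 0.6161 -0.0614  1.1411] 0.94
[369. 288.] [357 272  26  33 554] [ 0.3491 -0.2668  0.2913] 0.96
[275. 283.] [255 281  42   5 155] [ 0.3659 -0.0311  1.9652] 0.24
```

Request:
apply_moves --pt "0.433 0.412 0 0 0 1" --pt "0.433 0.412 0 0 0 1" --pt "0.433 0.412 0 0 0 1" --pt "0.433 0.412 0 0 0 1" --pt "0.433 0.412 0 0 0 1" --pt "0.433 0.412 0 0 0 1" --pt "0.433 0.412 0 0 0 1" --pt "0.433 0.412 0 0 0 1" --pt "0.433 0.412 0 0 0 1" --pt "0.433 0.412 0 0 0 1" --jaw 0.75

```text
time: 3.05
eef_pos: [0.6014, -0.2956, 0.2502]
tcp_rot: [0.833, 0.554, -0.0, -0.0]
contact_force: [-0.2, -0.4, -0.4]
opening: 0.748
finger_force: 0.0
```

Request:
apply_moves --pt "0 0 0 0 0 0.569" --pt "0 0 0 0 0 0.569" --pt "0 0 -0.08 0 0 0.569" --pt "0 0 -0.11 0 0 0.569" --pt "0 0 -0.15 0 0 0.569" --pt "0 0 -0.194 0 0 0.569" --pt "0 0 -0.194 0 0 0.569"

```text
time: 3.92
eef_pos: [0.5984, -0.2953, 0.0913]
tcp_rot: [0.69, 0.724, -0.001, -0.004]
contact_force: [0.5, -0.5, -0.6]
opening: 0.753
finger_force: 0.0
```

Request:
apply_moves --pt "0 0 0 0 0 0" --pt "0 0 0 0 0 0" --pt "0 0 0 0 0 0" --pt "0 0 0 0 0 0" --pt "0 0 0 0 0 0" --jaw 0.3 --squeeze 50

```text
time: 4.55
eef_pos: [0.6023, -0.2959, 0.0968]
tcp_rot: [0.689, 0.724, -0.0, 0.001]
contact_force: [-1.4, -0.5, 5.2]
opening: 0.548
finger_force: 51.9
```

Request:
apply_moves --pt "0 0 0.05 0 0 0" --pt "0 0 0.12 0 0 0" --pt "0 0 0.194 0 0 0" --pt "-0.105 0.902 0.194 0 0 0" --pt "-0.105 0.902 0.194 0 0 0" --pt "-0.105 0.902 0.194 0 0 0" --pt "-0.105 0.902 0.194 0 0 0" --pt "-0.105 0.902 0.194 0 0 0" --pt "-0.105 0.902 0.194 0 0 0" --pt "-0.105 0.902 0.194 0 0 0" --pt "-0.105 0.902 0.194 0 0 0" --pt "-0.105 0.902 0.194 0 0 0" --pt "-0.105 0.902 0.194 0 0 0" --pt "-0.105 0.902 0.194 0 0 0" --pt "-0.105 0.902 0.194 0 0 0" --pt "-0.105 0.902 0.194 0 0 0" --pt "-0.105 0.902 0.194 0 0 0"

```text
time: 6.68
eef_pos: [0.5171, 0.4259, 0.2491]
tcp_rot: [0.689, 0.724, -0.001, -0.0]
contact_force: [0.6, 0.4, -2.3]
opening: 0.549
finger_force: 52.1
```

Request:
apply_moves --pt "0 0 -0.07 0 0 0" --pt "0 0 -0.13 0 0 0" --pt "0 0 -0.18 0 0 0" --pt "0 0 -0.2 0 0 0" --pt "0 0 -0.214 0 0 0" --pt "0 0 -0.217 0 0 0" --pt "0 0 -0.217 0 0 0" --pt "0 0 -0.217 0 0 0"

```text
time: 7.68
eef_pos: [0.5185, 0.4269, 0.0783]
tcp_rot: [0.689, 0.724, 0.001, 0.0]
contact_force: [0.8, 0.5, -2.4]
opening: 0.551
finger_force: 52.1
```

Request:
apply_moves --pt "0 0 -0.003 0 0 0" --pt "0 0 -0.003 0 0 0"

```text
time: 7.92
eef_pos: [0.5184, 0.4269, 0.0758]
tcp_rot: [0.689, 0.724, 0.001, 0.0]
contact_force: [-0.6, 0.8, 3.1]
opening: 0.553
finger_force: 52.3
```

Request:
apply_moves --pt "0 0 -0.003 0 0 0" --pt "0 0 -0.003 0 0 0" --pt "0 0 -0.003 0 0 0" --pt "0 0 0.05 0 0 0" --pt "0 0 0.12 0 0 0" --pt "0 0 0.217 0 0 0" --pt "0 0 0.217 0 0 0" --jaw 0.73

```text
time: 8.8
eef_pos: [0.5198, 0.4276, 0.255]
tcp_rot: [0.689, 0.724, 0.005, 0.001]
contact_force: [0.3, -0.3, -0.1]
opening: 0.729
finger_force: 0.0
```

Request:
apply_moves --pt "-0.001 -0.912 0 0 0 0" --pt "-0.001 -0.912 0 0 0 0" --pt "-0.001 -0.912 0 0 0 0" --pt "-0.001 -0.912 0 0 0 0" --pt "-0.001 -0.912 0 0 0 0" --pt "-0.001 -0.912 0 0 0 0" --pt "-0.001 -0.912 0 0 0 0" --pt "-0.001 -0.912 0 0 0 0" --pt "-0.001 -0.912 0 0 0 0" --pt "-0.001 -0.912 0 0 0 0" --pt "-0.001 -0.912 0 0 0 0" --pt "-0.001 -0.912 0 0 0 0" --pt "-0.001 -0.912 0 0 0 0" --pt "-0.001 -0.912 0 0 0 0" --pt "-0.001 -0.912 -0.07 0 0 0" --pt "-0.001 -0.912 -0.11 0 0 0" --pt "-0.001 -0.912 -0.16 0 0 0" --pt "-0.001 -0.912 -0.191 0 0 0" --pt "-0.001 -0.912 -0.191 0 0 0"

```text
time: 11.18
eef_pos: [0.5156, -0.3003, 0.0925]
tcp_rot: [0.689, 0.725, -0.0, -0.003]
contact_force: [-0.0, -0.2, 1.2]
opening: 0.725
finger_force: 0.0
```

Request:
apply_moves --pt "0 0 0 0 0 0" --pt "0 0 0 0 0 0" --pt "0 0 0 0 0 0" --pt "0 0 0 0 0 0" --pt "0 0 0 0 0 0" --jaw 0.3

```text
time: 11.8
eef_pos: [0.5175, -0.3035, 0.0964]
tcp_rot: [0.69, 0.724, 0.0, 0.001]
contact_force: [-0.4, 1.9, 4.4]
opening: 0.549
finger_force: 51.6
```

Request:
apply_moves --pt "0 0 0.05 0 0 0" --pt "0 0 0.12 0 0 0" --pt "0 0 0.194 0 0 0" --pt "-0.093 0.898 0.194 0 0 0" --pt "-0.093 0.898 0.194 0 0 0" --pt "-0.093 0.898 0.194 0 0 0" --pt "-0.093 0.898 0.194 0 0 0" --pt "-0.093 0.898 0.194 0 0 0" --pt "-0.093 0.898 0.194 0 0 0" --pt "-0.093 0.898 0.194 0 0 0" --pt "-0.093 0.898 0.194 0 0 0" --pt "-0.093 0.898 0.194 0 0 0" --pt "-0.093 0.898 0.194 0 0 0" --pt "-0.093 0.898 0.194 0 0 0" --pt "-0.093 0.898 0.194 0 0 0" --pt "-0.093 0.898 0.194 0 0 0" --pt "-0.093 0.898 0.194 0 0 0"

```text
time: 13.92
eef_pos: [0.4423, 0.4144, 0.2493]
tcp_rot: [0.689, 0.724, -0.001, 0.0]
contact_force: [0.5, -0.0, -2.2]
opening: 0.55
finger_force: 52.0
```

Request:
apply_moves --pt "0 0 -0.07 0 0 0" --pt "0 0 -0.13 0 0 0" --pt "0 0 -0.18 0 0 0" --pt "0 0 -0.2 0 0 0" --pt "0 0 -0.214 0 0 0" --pt "0 0 -0.218 0 0 0" --pt "0 0 -0.22 0 0 0" --pt "0 0 -0.22 0 0 0"

```text
time: 14.92
eef_pos: [0.4431, 0.4156, 0.0755]
tcp_rot: [0.689, 0.724, 0.001, 0.0]
contact_force: [0.5, 0.1, -2.5]
opening: 0.547
finger_force: 52.1
```

Request:
apply_moves --pt "0 0 0 0 0 0" --pt "0 0 0 0 0 0" --pt "0 0 0 0 0 0" --pt "0 0 0.05 0 0 0" --pt "0 0 0.12 0 0 0" --pt "0 0 0.22 0 0 0" --pt "0 0 0.22 0 0 0" --jaw 0.73

```text
time: 15.8
eef_pos: [0.4443, 0.4165, 0.2567]
tcp_rot: [0.689, 0.724, 0.005, 0.001]
contact_force: [0.2, -0.0, -0.9]
opening: 0.728
finger_force: 0.0
```

Request:
apply_moves --pt "0.086 -0.739 0 0 0 0" --pt "0.086 -0.739 0 0 0 0" --pt "0.086 -0.739 0 0 0 0" --pt "0.086 -0.739 0 0 0 0" --pt "0.086 -0.739 0 0 0 0" --pt "0.086 -0.739 0 0 0 0" --pt "0.086 -0.739 0 0 0 0" --pt "0.086 -0.739 0 0 0 0" --pt "0.086 -0.739 0 0 0 0" --pt "0.086 -0.739 0 0 0 0" --pt "0.086 -0.739 0 0 0 0" --pt "0.086 -0.739 0 0 0 0" --pt "0.086 -0.739 -0.07 0 0 0" --pt "0.086 -0.739 -0.11 0 0 0" --pt "0.086 -0.739 -0.16 0 0 0" --pt "0.086 -0.739 -0.194 0 0 0" --pt "0.086 -0.739 -0.194 0 0 0" --pt "0.086 -0.739 -0.194 0 0 0"

```text
time: 18.05
eef_pos: [0.5121, -0.1755, 0.0964]
tcp_rot: [0.689, 0.725, 0.0, 0.001]
contact_force: [0.4, -0.4, 0.5]
opening: 0.732
finger_force: 0.0
```

Request:
apply_moves --pt "0 0 0 0 0 0" --pt "0 0 0 0 0 0" --pt "0 0 0 0 0 0" --pt "0 0 0 0 0 0" --pt "0 0 0 0 0 0" --jaw 0.3

```text
time: 18.68
eef_pos: [0.5124, -0.1765, 0.0973]
tcp_rot: [0.69, 0.724, 0.001, 0.001]
contact_force: [-1.9, 1.5, 6.4]
opening: 0.55
finger_force: 51.3
```

Request:
apply_moves --pt "0 0 0.05 0 0 0" --pt "0 0 0.12 0 0 0" --pt "0 0 0.194 0 0 0" --pt "0.022 0.658 0.194 0 0 0" --pt "0.022 0.658 0.194 0 0 0" --pt "0.022 0.658 0.194 0 0 0" --pt "0.022 0.658 0.194 0 0 0" --pt "0.022 0.658 0.194 0 0 0" --pt "0.022 0.658 0.194 0 0 0" --pt "0.022 0.658 0.194 0 0 0" --pt "0.022 0.658 0.194 0 0 0" --pt "0.022 0.658 0.194 0 0 0" --pt "0.022 0.658 0.194 0 0 0" --pt "0.022 0.658 0.194 0 0 0" --pt "0.022 0.658 0.194 0 0 0"

```text
time: 20.55
eef_pos: [0.5291, 0.3491, 0.2503]
tcp_rot: [0.69, 0.724, -0.0, 0.0]
contact_force: [-0.4, -0.3, -1.4]
opening: 0.545
finger_force: 52.2
```

Request:
apply_moves --pt "0 0 -0.07 0 0 0" --pt "0 0 -0.13 0 0 0" --pt "0 0 -0.18 0 0 0" --pt "0 0 -0.2 0 0 0" --pt "0 0 -0.214 0 0 0" --pt "0 0 -0.218 0 0 0" --pt "0 0 -0.22 0 0 0" --pt "0 0 -0.22 0 0 0"

```text
time: 21.55
eef_pos: [0.5299, 0.3508, 0.0764]
tcp_rot: [0.689, 0.724, 0.001, 0.001]
contact_force: [-0.8, -1.1, 2.3]
opening: 0.549
finger_force: 52.4
```

Request:
apply_moves --pt "0 0 0 0 0 0" --pt "0 0 0 0 0 0" --pt "0 0 0 0 0 0" --pt "0 0 0.05 0 0 0" --pt "0 0 0.12 0 0 0" --pt "0 0 0.22 0 0 0" --pt "0 0 0.22 0 0 0" --jaw 0.73

```text
time: 22.42
eef_pos: [0.531, 0.3514, 0.2567]
tcp_rot: [0.689, 0.724, 0.005, 0.002]
contact_force: [1.0, -0.8, -0.1]
opening: 0.728
finger_force: 0.0
```

```bash
cat > oc.py <<'E'
from look import *
def oc(name=None):
    im=pic('top',name); hsv=cv2.cvtColor(im,cv2.COLOR_RGB2HSV)
    nb=((hsv[...,0]<90)|(hsv[...,1]<90)).astype(np.uint8)
    n,l,s,ce=cv2.connectedComponentsWithStats(nb)
    for i in range(1,n):
        if 250<s[i,4]<800 and s[i,0]>100 and s[i,0]<420:
            q=fitbox('top',l==i,0,.072,.038,.024); print(np.round(ce[i]),s[i],np.round(q[0],4),'deg',round(np.rad2deg(q[0][2]),1),'iou',round(q[1],2))
E
python3 -c "
from oc import *
oc('top1')"
```

```text
[321. 125.] [309 110  25  29 536] [ 0.7692 -0.1585  2.6069] deg 149.4 iou 0.72
[358. 131.] [345 117  27  30 536] [ 0.7492 -0.2548  2.598 ] deg 148.9 iou 0.81
[285. 182.] [268 170  34  26 523] [ 0.6164 -0.0611  1.1353] deg 65.0 iou 0.94
[369. 288.] [357 272  26  33 554] [ 0.3491 -0.2668  0.2913] deg 16.7 iou 0.96
```

View pics/top1.png

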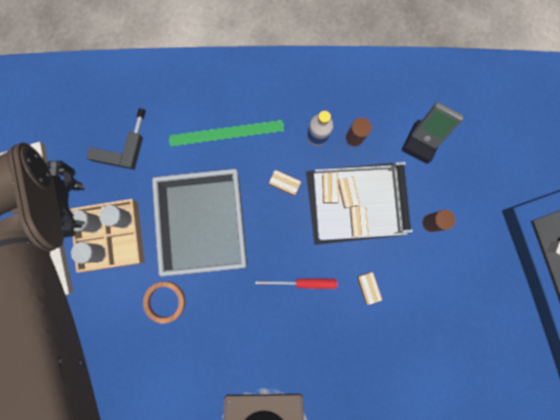

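Request:
apply_moves --pt "0.109 -0.514 0 0 0 -0.618" --pt "0.109 -0.514 0 0 0 -0.618" --pt "0.109 -0.514 0 0 0 -0.618" --pt "0.109 -0.514 0 0 0 -0.618" --pt "0.109 -0.514 0 0 0 -0.618" --pt "0.109 -0.514 0 0 0 -0.618" --pt "0.109 -0.514 0 0 0 -0.618" --pt "0.109 -0.514 0 0 0 -0.618" --pt "0.109 -0.514 -0.07 0 0 -0.618" --pt "0.109 -0.514 -0.14 0 0 -0.618" --pt "0.109 -0.514 -0.2 0 0 -0.618" --pt "0.109 -0.514 -0.24 0 0 -0.618" --pt "0.109 -0.514 -0.27 0 0 -0.618" --pt "0.109 -0.514 -0.283 0 0 -0.618" --pt "0.109 -0.514 -0.283 0 0 -0.618" --pt "0.109 -0.514 -0.283 0 0 -0.618" --jaw 0.7

```text
time: 24.48
eef_pos: [0.6169, -0.0608, 0.0251]
tcp_rot: [0.843, 0.538, 0.001, 0.001]
contact_force: [0.5, -0.5, 0.1]
opening: 0.702
finger_force: 0.0
```

Request:
apply_moves --pt "0 0 0 0 0 0" --pt "0 0 0 0 0 0" --pt "0 0 0 0 0 0" --pt "0 0 0 0 0 0" --pt "0 0 0 0 0 0" --jaw 0.2 --squeeze 30

```text
time: 25.1
eef_pos: [0.6171, -0.0611, 0.0253]
tcp_rot: [0.843, 0.537, 0.001, 0.001]
contact_force: [-1.0, -0.3, 5.9]
opening: 0.441
finger_force: 31.3
```

Request:
apply_moves --pt "0 0 0.05 0 0 -0.2" --pt "0 0 0.12 0 0 -0.5" --pt "-0.05 -0.06 0.15 0 0 -1" --pt "-0.127 -0.147 0.15 0 0 -1" --pt "-0.127 -0.147 0.15 0 0 -1" --pt "-0.127 -0.147 0.15 0 0 -1" --pt "-0.127 -0.147 0.15 0 0 -1" --pt "-0.127 -0.147 0.15 0 0 -1"

```text
time: 26.1
eef_pos: [0.515, -0.1776, 0.1436]
tcp_rot: [0.985, 0.175, -0.0, -0.0]
contact_force: [0.4, 0.3, -0.4]
opening: 0.439
finger_force: 30.6
```

Request:
apply_moves --pt "0 0 0 0 0 -0.382" --pt "0 0 0 0 0 -0.382" --pt "0 0 -0.05 0 0 -0.382" --pt "0 0 -0.09 0 0 -0.382" --pt "0 0 -0.107 0 0 -0.382" --pt "0 0 -0.115 0 0 -0.382" --pt "0 0 -0.115 0 0 -0.382" --pt "0 0 -0.115 0 0 -0.382"

```text
time: 27.1
eef_pos: [0.5154, -0.1789, 0.0531]
tcp_rot: [1.0, 0.025, 0.001, 0.001]
contact_force: [0.3, -0.2, -0.8]
opening: 0.438
finger_force: 30.6
```

Request:
apply_moves --pt "0 0 0 0 0 0" --pt "0 0 0 0 0 0" --pt "0 0 0.03 0 0 0" --pt "0 0 0.1 0 0 0" --pt "0 0 0.15 0 0 0" --pt "-0.207 -0.1105 0.15 0 0 0.309" --pt "-0.207 -0.1105 0.15 0 0 0.309" --pt "-0.207 -0.1105 0.15 0 0 0.309" --pt "-0.207 -0.1105 0.15 0 0 0.309" --pt "-0.207 -0.1105 0.15 0 0 0.309" --pt "-0.207 -0.1105 0.15 0 0 0.309" --jaw 0.54

```text
time: 28.48
eef_pos: [0.3498, -0.2665, 0.1721]
tcp_rot: [0.989, 0.146, 0.0, 0.0]
contact_force: [0.4, 0.4, 0.0]
opening: 0.537
finger_force: 0.0
```

```bash
python3 -c "
from oc import *
im=pic('top'); cv2.imwrite('pics/c3.png',cv2.resize(im[145:310,265:425],None,fx=3.6,fy=3.6,interpolation=cv2.INTER_CUBIC)[:,:,::-1])
print(ctrl.get_state()['qpos'])
"
```

```text
[-8.82301038e-01 -1.69709975e-01  2.20447182e+00  2.52130097e-04
  1.10676683e+00  3.94446977e-01]
```

View pics/c3.png

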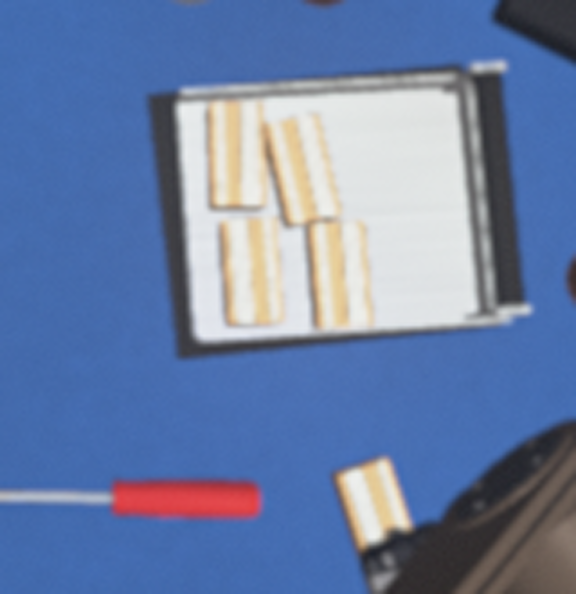

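Request:
apply_moves --pt "0 0 -0.05 0 0 0" --pt "0 0 -0.1 0 0 0" --pt "0 0 -0.14 0 0 0" --pt "0 0 -0.17 0 0 0" --pt "0 0 -0.182 0 0 0" --pt "0 0 -0.182 0 0 0" --pt "0 0 -0.182 0 0 0" --jaw 0.7

```text
time: 29.4
eef_pos: [0.3497, -0.2674, 0.0273]
tcp_rot: [0.989, 0.146, 0.001, 0.001]
contact_force: [0.2, 0.3, -0.3]
opening: 0.698
finger_force: 0.0
```

Request:
apply_moves --pt "0 0 0 0 0 0" --pt "0 0 0 0 0 0" --pt "0 0 0 0 0 0" --pt "0 0 0 0 0 0" --pt "0 0 0 0 0 0" --jaw 0.2

```text
time: 30.02
eef_pos: [0.3495, -0.2676, 0.0274]
tcp_rot: [0.989, 0.145, 0.001, 0.001]
contact_force: [-1.1, 0.1, 6.1]
opening: 0.434
finger_force: 31.4
```

Request:
apply_moves --pt "0 0 0.05 0 0 0" --pt "0 0 0.12 0 0 0" --pt "0 0 0.17 0 0 -0.309" --pt "0.308 -0.026 0.17 0 0 -0.309" --pt "0.308 -0.026 0.17 0 0 -0.309" --pt "0.308 -0.026 0.17 0 0 -0.309" --pt "0.308 -0.026 0.17 0 0 -0.309" --pt "0.308 -0.026 0.17 0 0 -0.309" --pt "0.308 -0.026 0.17 0 0 -0.309" --pt "0.308 -0.026 0.12 0 0 -0.309" --pt "0.308 -0.026 0.08 0 0 -0.309" --pt "0.308 -0.026 0.05 0 0 -0.309" --pt "0.308 -0.026 0.036 0 0 -0.309" --pt "0.308 -0.026 0.036 0 0 -0.309" --pt "0.308 -0.026 0.036 0 0 -0.309"

```text
time: 31.9
eef_pos: [0.5993, -0.2971, 0.0719]
tcp_rot: [1.0, 0.024, 0.007, 0.011]
contact_force: [-16.1, -1.7, 42.9]
opening: 0.436
finger_force: 45.7
```

Request:
apply_moves --pt "0 0 0 0 0 0" --pt "0 0 0 0 0 0" --pt "0 0 0.03 0 0 0" --pt "0 0 0.1 0 0 0" --pt "0 0 0.15 0 0 0" --pt "0 0 0.2 0 0 0" --pt "-0.125 0.1 0.2 0 0 0" --pt "-0.25 0.2 0.2 0 0 0" --pt "-0.25 0.2 0.2 0 0 0" --pt "-0.25 0.2 0.2 0 0 0" --pt "-0.25 0.2 0.2 0 0 0" --pt "-0.25 0.2 0.2 0 0 0" --jaw 0.58

```text
time: 33.4
eef_pos: [0.3949, -0.1279, 0.2159]
tcp_rot: [1.0, 0.024, 0.001, 0.001]
contact_force: [0.1, -0.7, 0.4]
opening: 0.579
finger_force: 0.0
```

```bash
python3 -c "
from oc import *
im=pic('top'); cv2.imwrite('pics/c4.png',cv2.resize(im[145:245,300:425],None,fx=6,fy=6,interpolation=cv2.INTER_CUBIC)[:,:,::-1])
s=ctrl.get_state(); print(s['qpos'],s['eef_pos'])
"
```

```text
[-5.58763655e-01 -2.90166775e-01  2.21603088e+00 -1.34800173e-04
  1.21273607e+00  9.63616110e-01] [ 0.3956662  -0.12841779  0.21613504]
```

View pics/c4.png

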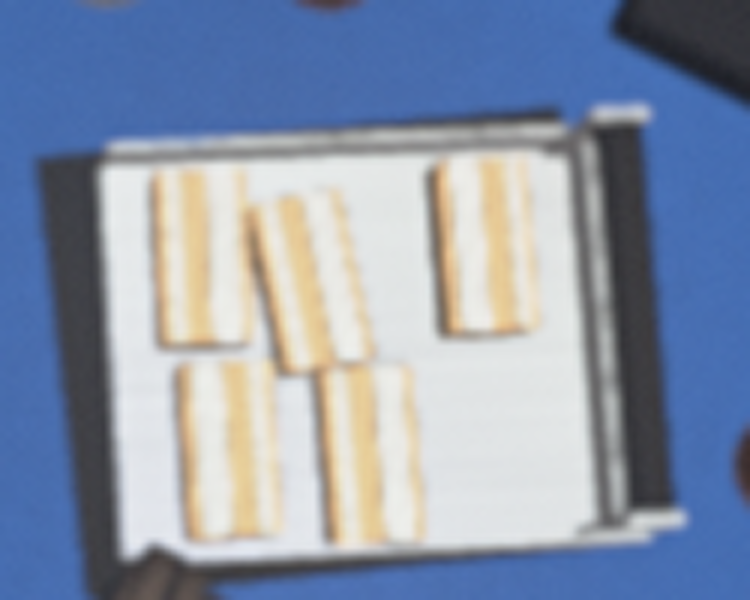

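```bash
python3 - <<'E'
from look import *
def P(pts,z): 
    u=np.array(pts,float); return np.round(atz('top',np.c_[(u[:,0]+.5)/6-.5+300,(u[:,1]+.5)/6-.5+145],z),4)
U=P([[620,112],[657,518]],.098); E=P([[101,164],[121,565]],.026)
h=U.mean(0)[:2];e=E.mean(0)[:2]
print(U,E,h,e,np.linalg.norm(e-h),np.rad2deg(np.arctan2(*(e-h)[::-1])),np.rad2deg(np.arctan2(*(U[0]-U[1])[1::-1])))
M=P([[40,159],[90,595],[563,108]],.003);print(M,np.rad2deg(np.arctan2(*(M[0]-M[1])[1::-1])),np.rad2deg(np.arctan2(*(M[0]-M[2])[1::-1])))
E
```

```text
[[ 0.6431 -0.3388  0.098 ]
 [ 0.483  -0.3445  0.098 ]] [[ 0.6393 -0.141   0.026 ]
 [ 0.4717 -0.1449  0.026 ]] [ 0.56305 -0.34165] [ 0.5555  -0.14295] 0.1988433868651407 92.17601978805854 2.0390259803346886
[[ 0.6467 -0.1175  0.003 ]
 [ 0.4605 -0.1343  0.003 ]
 [ 0.6675 -0.3456  0.003 ]] 5.155584317406236 95.21028212115652
```

Request:
apply_moves --pt "0.21 -0.267 0 0 0 -0.016" --pt "0.21 -0.267 0 0 0 -0.016" --pt "0.21 -0.267 0 0 0 -0.016" --pt "0.21 -0.267 0 0 0 -0.016" --pt "0.21 -0.267 0 0 0 -0.016" --pt "0.21 -0.267 0 0 0 -0.016" --pt "0.21 -0.267 0 0 0 -0.016" --pt "0.21 -0.267 -0.06 0 0 -0.016" --pt "0.21 -0.267 -0.1 0 0 -0.016" --pt "0.21 -0.267 -0.13 0 0 -0.016" --pt "0.21 -0.267 -0.156 0 0 -0.016" --pt "0.21 -0.267 -0.156 0 0 -0.016" --pt "0.21 -0.267 -0.156 0 0 -0.016" --jaw 0.6

```text
time: 35.08
eef_pos: [0.5639, -0.3416, 0.0916]
tcp_rot: [1.0, 0.018, 0.001, 0.001]
contact_force: [0.4, 0.2, 0.2]
opening: 0.604
finger_force: 0.0
```

Request:
apply_moves --pt "0 0 0 0 0 0" --pt "0 0 0 0 0 0" --pt "0 0 0 0 0 0" --pt "0 0 0 0 0 0" --pt "0 0 0 0 0 0" --pt "0 0 0 0 0 0" --jaw 0.0 --squeeze 115

```text
time: 35.83
eef_pos: [0.5639, -0.3412, 0.0921]
tcp_rot: [1.0, 0.018, 0.001, 0.0]
contact_force: [-1.3, 3.7, 6.4]
opening: 0.199
finger_force: 112.2
```

Request:
apply_moves --pt "0 0 0.01 0 0 0" --pt "0 0 0.02 0 0 0" --pt "0 0 0.03 0 0 0" --pt "0 0 0.05 0 0 0" --pt "0 0 0.07 0 0 0" --pt "0 0 0.07 0 0 0" --pt "0 0 0.07 0 0 0" --pt "0 0 0.07 0 0 0"

```text
time: 36.83
eef_pos: [0.5628, -0.3409, 0.1453]
tcp_rot: [1.0, 0.018, -0.001, -0.001]
contact_force: [0.6, -0.4, -5.0]
opening: 0.204
finger_force: 112.9
```

```bash
python3 -c "
from oc import *
s=ctrl.get_state(); print(s['contact_force'],s['wrist_torque'],s['qpos'])
im=pic('side'); cv2.imwrite('pics/c5.png',cv2.resize(im[100:270,220:430],None,fx=3.5,fy=3.5,interpolation=cv2.INTER_CUBIC)[:,:,::-1])
"
```

```text
[ 0.56431417 -0.3707159  -5.04716612] [-0.42458582 -0.0311067   0.00267596] [-6.98559039e-01  3.48767087e-01  1.69876716e+00 -7.90728028e-05
  1.09586969e+00  8.35549746e-01]
```

View pics/c5.png

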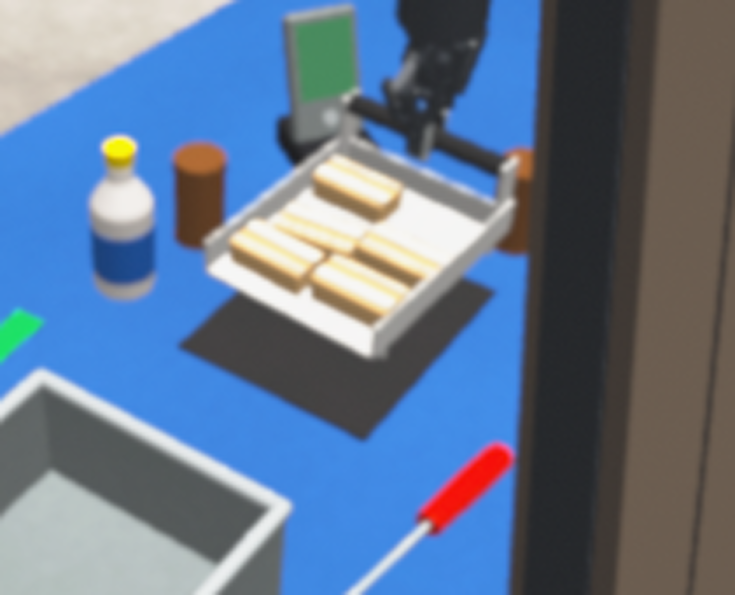

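```bash
python3 -c "
from h import *
for dz in (0,-.01,.01): print(proj('side',[[.4706,-.1461,.0773+dz],[.4706,-.1461,.1093+dz],[.6404,-.140,.0773+dz]]).round(1))
print(np.array([[372,355],[208,268]])/3.5+[220,100])
"
```

```text
[[325.8 201.7]
 [326.9 193.1]
 [277.8 176.2]]
[[325.5 204.3]
 [326.6 195.8]
 [277.8 178.8]]
[[326.2 199. ]
 [327.2 190.3]
 [277.8 173.6]]
[[326.28571429 201.42857143]
 [279.42857143 176.57142857]]
```

Request:
apply_moves --pt "0 0 0.03 0 0 0" --pt "0 0 0.06 0 0 0" --pt "0 0 0.08 0 0 0" --pt "-0.001 0.005 0.086 0 0 0.01" --pt "-0.004 0.02 0.086 0 0 0.02" --pt "-0.007 0.05 0.086 0 0 0.03" --pt "-0.011 0.085 0.086 0 0 0.04" --pt "-0.015 0.12 0.086 0 0 0.05" --pt "-0.02 0.155 0.086 0 0 0.06" --pt "-0.024 0.19 0.086 0 0 0.071" --pt "-0.028 0.22 0.086 0 0 0.071" --pt "-0.031 0.24 0.086 0 0 0.071" --pt "-0.032 0.247 0.086 0 0 0.071" --pt "-0.032 0.25 0.086 0 0 0.071" --pt "-0.032 0.25 0.086 0 0 0.071" --pt "-0.032 0.25 0.086 0 0 0.071"

```text
time: 38.88
eef_pos: [0.5378, -0.142, 0.2151]
tcp_rot: [0.999, 0.046, 0.0, 0.0]
contact_force: [0.5, -0.4, -5.6]
opening: 0.199
finger_force: 112.9
```

```bash
python3 -c "
from oc import *
s=ctrl.get_state(); print(s['eef_pos'],s['tcp_rot'],s['contact_force'],s['wrist_torque'],s['qpos'])
a=pic('top');b=pic('side')
A=cv2.resize(a[120:290,140:360],(0,0),fx=2.6,fy=2.6,interpolation=cv2.INTER_CUBIC)
cv2.imwrite('pics/c6.png',A[:,:,::-1])
# mat free now
cv2.imwrite('pics/m.png',a[:,:,::-1])
dark=(a.max(2)<90).astype(np.uint8); n,l,st,ce=cv2.connectedComponentsWithStats(dark)
for i in range(1,n):
    if st[i,4]>1000: print(st[i],ce[i])
"
```

```text
[ 0.53778735 -0.14195066  0.21513269] [9.98950251e-01 4.58080493e-02 2.88545535e-05 1.36983874e-04] [ 0.46018523 -0.44464942 -5.58775559] [-0.43087671  0.02668936 -0.00766977] [-4.40394261e-01  5.75024296e-02  1.90410707e+00 -2.32820610e-04
  1.17980412e+00  1.03884261e+00]
[ 313  147   84  100 1393] [356.73151472 198.34529792]
[ 503  207   57  169 1629] [533.81767956 284.47820749]
[ 203  218  167  202 2080] [282.73798077 293.45721154]
```

View pics/c6.png

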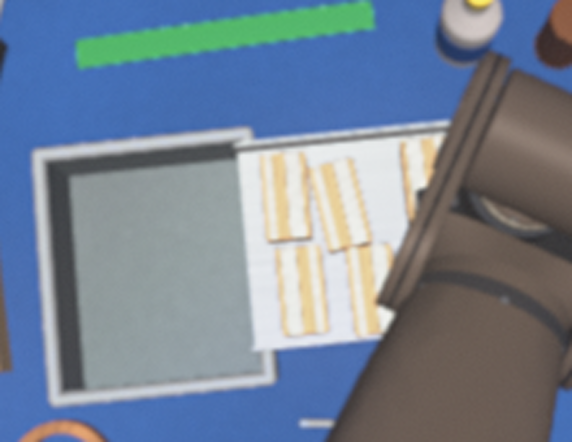

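Request:
apply_moves --pt "0 0 -0.01 0 0 0" --pt "0 0 -0.02 0 0 0" --pt "0 0 -0.03 0 0 0" --pt "0 0 -0.038 0 0 0" --pt "0 0 -0.042 0 0 0" --pt "0 0 -0.044 0 0 0" --pt "0 0 -0.045 0 0 0" --pt "0 0 -0.045 0 0 0"

```text
time: 39.98
eef_pos: [0.5379, -0.1414, 0.1796]
tcp_rot: [0.999, 0.046, 0.0, 0.0]
contact_force: [-0.3, -0.1, -2.5]
opening: 0.198
finger_force: 113.0
```

Request:
apply_moves --pt "0 0.002 0 0 0 0" --pt "0 0.005 0 0 0 0" --pt "-0.001 0.008 0 0 0 0" --pt "-0.001 0.011 0 0 0 0" --pt "-0.001 0.013 0 0 0 0" --pt "-0.001 0.013 0 0 0 0"

```text
time: 40.72
eef_pos: [0.5369, -0.1306, 0.1791]
tcp_rot: [0.999, 0.046, 0.0, -0.0]
contact_force: [0.8, -0.8, -3.5]
opening: 0.194
finger_force: 113.1
```

Request:
apply_moves --pt "0 0.0015 -0.001 0 0 0" --pt "0 0.003 -0.001 0 0 0" --pt "0 0.003 -0.001 0 0 0"

```text
time: 41.1
eef_pos: [0.5372, -0.1294, 0.1789]
tcp_rot: [0.999, 0.047, 0.001, 0.001]
contact_force: [0.0, -4.9, -1.0]
opening: 0.201
finger_force: 113.2
```

Request:
apply_moves --pt "-0.001 0.0088 0.019 -0.11 -0.01 0" --pt "-0.002 0.0194 0.0375 -0.221 -0.0205 0" --pt "-0.003 0.0315 0.055 -0.332 -0.031 0" --pt "-0.003 0.0315 0.055 -0.332 -0.031 0" --pt "-0.003 0.0315 0.055 -0.332 -0.031 0"

```text
time: 41.72
eef_pos: [0.535, -0.1038, 0.223]
tcp_rot: [0.99, 0.046, 0.007, 0.13]
contact_force: [0.7, -3.7, 0.9]
opening: 0.193
finger_force: 113.8
```

```bash
python3 -c "
from h import *
s=ctrl.get_state(); print(s['contact_force'],s['wrist_torque'],s['qpos'],s['eef_pos'],R.from_quat(s['tcp_rot']).as_matrix().round(3))"
```

```text
[ 0.74585644 -3.70381189  0.94612584] [-0.68192277 -0.19618119  0.07089044] [-2.74976307e-01  2.85974168e-04  1.96273640e+00 -2.74308088e-01
  1.09656513e+00  1.31872341e+00] [ 0.53499478 -0.1037616   0.22298059] [[ 0.996  0.089  0.026]
 [ 0.093 -0.962 -0.258]
 [ 0.002  0.259 -0.966]]
```

Request:
apply_moves --pt "-0.001 0.0134 0.016 -0.111 -0.01 0" --pt "-0.003 0.0284 0.031 -0.221 -0.0205 0" --pt "-0.004 0.0444 0.045 -0.332 -0.031 0" --pt "-0.006 0.0616 0.057 -0.443 -0.041 0" --pt "-0.007 0.08 0.0675 -0.553 -0.051 0" --pt "-0.007 0.08 0.0675 -0.553 -0.051 0" --pt "-0.007 0.08 0.0675 -0.553 -0.051 0"

```text
time: 42.6
eef_pos: [0.5288, -0.0399, 0.2764]
tcp_rot: [0.939, 0.043, 0.015, 0.341]
contact_force: [-2.0, -3.7, 3.3]
opening: 0.198
finger_force: 114.1
```

```bash
python3 -c "
from h import *
s=ctrl.get_state(); print(s['contact_force'],s['wrist_torque'],s['qpos'],s['eef_pos'],s['opening'])
a=pic('side')
cv2.imwrite('pics/c7.png',cv2.resize(a[90:330,130:430],(0,0),fx=2.4,fy=2.4,interpolation=cv2.INTER_CUBIC)[:,:,::-1])"
```

```text
[-1.97452774 -3.71228771  3.25479259] [-0.4476739   0.15946457  0.02358278] [ 0.01223044 -0.01776725  1.96593098 -0.74390012  1.23552449  1.76219325] [ 0.52876142 -0.03990359  0.2764399 ] 0.19759604646567724
```

View pics/c7.png

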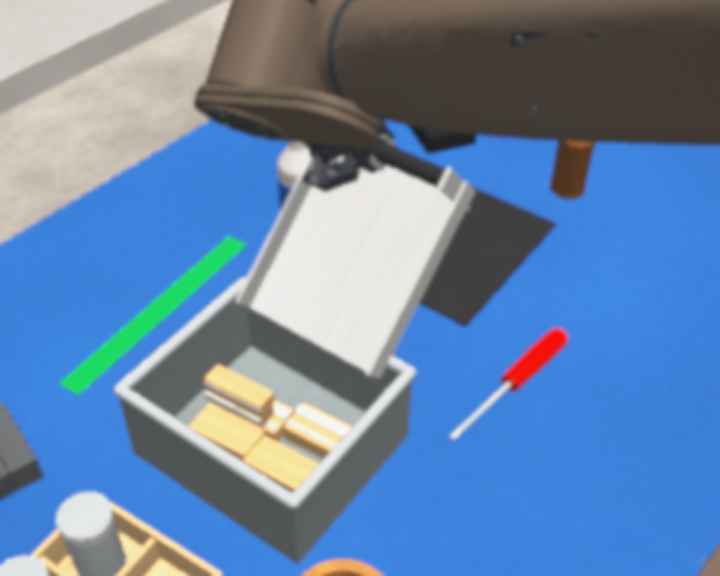

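Request:
apply_moves --pt "-0.002 0.0189 0.009 -0.111 -0.01 0" --pt "-0.004 0.0387 0.016 -0.221 -0.0205 0" --pt "-0.0055 0.059 0.0215 -0.332 -0.031 0" --pt "-0.0055 0.059 0.0215 -0.332 -0.031 0" --pt "-0.0055 0.059 0.0215 -0.332 -0.031 0" --pt "-0.0055 0.059 0.0215 -0.332 -0.031 0" --pt "-0.0055 0.059 0.0215 -0.332 -0.031 0"

```text
time: 43.52
eef_pos: [0.5245, 0.0075, 0.2936]
tcp_rot: [0.886, 0.041, 0.021, 0.461]
contact_force: [-0.1, -1.1, 3.4]
opening: 0.195
finger_force: 114.4
```

```bash
python3 -c "
from h import *
s=ctrl.get_state(); print(s['contact_force'],s['qpos'],s['eef_pos'])
a=pic('top');b=pic('side')
A=cv2.resize(a[150:300,60:420],(0,0),fx=2.2,fy=2.2);B=cv2.resize(b[190:320,150:436],(792,int(130*792/286)))
A=A[:,:792] 
o=np.vstack([A,B])[:600]
cv2.imwrite('pics/c8.png',o[:,:,::-1]);print(o.shape)"
```

```text
[-0.1462579  -1.12192115  3.4178539 ] [ 0.18077045  0.0496871   1.95014362 -0.9754855   1.39702956  1.97508332] [0.52453618 0.00751666 0.29362938]
(600, 792, 3)
```

View pics/c8.png

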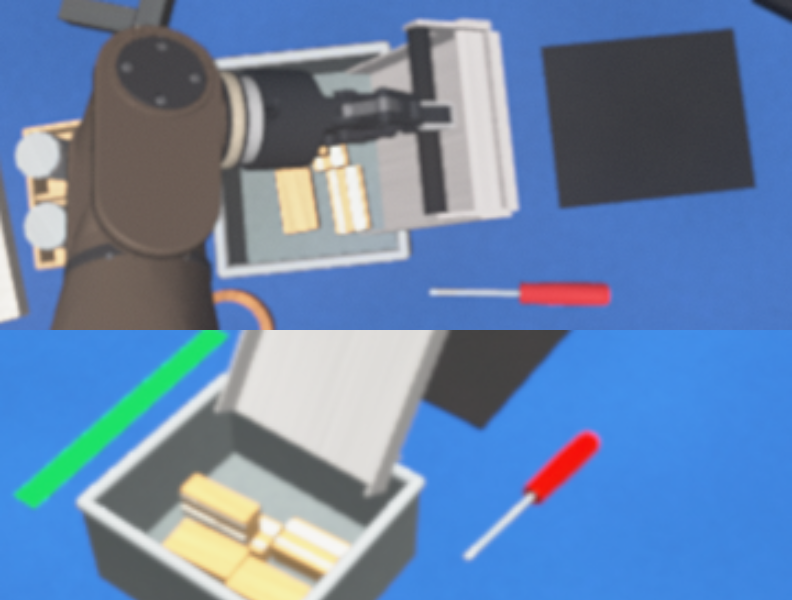

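```bash
python3 -c "
from m import *
a=cv2.imread('pics/m.png')
a=pic('top')
d=(a.max(2)<95).astype(np.uint8); n,l,st,ce=cv2.connectedComponentsWithStats(d)
for i in range(1,n):
    if st[i,4]>3000 and 300<ce[i][0]<420 and ce[i][1]<280: print(st[i],ce[i],fitbox('top',l==i,0,.23,.19,.003))
u=np.array([[542,47],[733,29],[755,187],[562,207]])/2.2+[60,150]
M=atz('top',u,.003);print(M.round(4),M.mean(0))
"
```

```text
[ 307  164   95   80 6253] [353.7818647  203.23988486] (array([ 0.56299405, -0.23970488,  1.65373107]), np.float64(0.9392061882768202))
[[ 0.6459 -0.1178  0.003 ]
 [ 0.6659 -0.3449  0.003 ]
 [ 0.479  -0.3611  0.003 ]
 [ 0.4596 -0.1364  0.003 ]] [ 0.56259841 -0.24007393  0.003     ]
```

Request:
apply_moves --pt "0.002 -0.0203 -0.005 0.111 0.01 0" --pt "0.004 -0.0401 -0.012 0.221 0.0205 0" --pt "0.0055 -0.059 -0.021 0.332 0.031 0" --pt "0.007 -0.0773 -0.032 0.443 0.041 0" --pt "0.009 -0.0945 -0.044 0.553 0.051 0" --pt "0.01 -0.1105 -0.057 0.664 0.0615 0" --pt "0.0115 -0.1255 -0.0725 0.775 0.072 0" --pt "0.0125 -0.139 -0.089 0.885 0.082 0" --pt "0.0125 -0.139 -0.089 0.885 0.082 0" --pt "0.0125 -0.139 -0.089 0.885 0.082 0"

```text
time: 44.92
eef_pos: [0.5353, -0.1043, 0.2222]
tcp_rot: [0.99, 0.045, 0.008, 0.131]
contact_force: [2.0, -4.3, 1.4]
opening: 0.2
finger_force: 114.4
```

Request:
apply_moves --pt "0.001 -0.0125 -0.017 0.111 0.01 0" --pt "0.002 -0.0235 -0.035 0.221 0.0205 0" --pt "0.003 -0.033 -0.054 0.332 0.031 0" --pt "0.003 -0.033 -0.054 0.332 0.031 0" --pt "0.0035 -0.04 -0.054 0.332 0.031 0" --pt "0.004 -0.05 -0.05 0.332 0.031 0" --pt "0.004 -0.05 -0.03 0.332 0.031 0" --pt "0.004 -0.05 0 0.332 0.031 0" --pt "0.004 -0.05 0.01 0.332 0.031 0" --pt "0.004 -0.05 0.01 0.332 0.031 0" --pt "0.004 -0.05 0.01 0.332 0.031 0"

```text
time: 46.3
eef_pos: [0.5372, -0.1429, 0.2294]
tcp_rot: [0.999, 0.046, -0.001, -0.0]
contact_force: [0.0, -0.1, -2.1]
opening: 0.199
finger_force: 114.2
```

```bash
cat > tr.py <<'E'
from h import *
# predicted side-view pixels of tray front corners for the held tray vs pitch
s=ctrl.get_state(); h=s['eef_pos']; M=R.from_quat(s['tcp_rot']).as_matrix()
print(h.round(4),'phi',np.rad2deg(np.arctan2(M[1,1],M[0,1])),M[:,2].round(4),s['contact_force'].round(1),s['wrist_torque'].round(2))
yw=np.arctan2(-M[1,1],-M[0,1])
for p in(-4,0,4):
    T=R.from_euler('zy',[yw,np.deg2rad(p)]).as_matrix()
    print('pitch',p,proj('side',[h+T@(np.array(q)-[-.093,0,.088]) for q in([.105,-.085,.02],[.105,.085,.02],[.105,-.085,.052])]).round(1).tolist())
E
python3 -c "
from tr import *
a=pic('side');cv2.imwrite('pics/c9.png',cv2.resize(a[90:290,220:420],(0,0),fx=3,fy=3,interpolation=cv2.INTER_CUBIC)[:,:,::-1])"
```

```text
[ 0.5372 -0.1429  0.2294] phi -84.6953096590254 [-1.5e-03  7.0e-04 -1.0e+00] [ 0.  -0.1 -2.1] [-0.16 -0.01  0.02]
pitch -4 [[233.9, 193.5], [290.2, 226.6], [233.6, 184.2]]
pitch 0 [[235.3, 195.8], [292.0, 225.5], [234.4, 186.1]]
pitch 4 [[236.8, 198.0], [293.6, 224.3], [235.3, 188.0]]
```

View pics/c9.png

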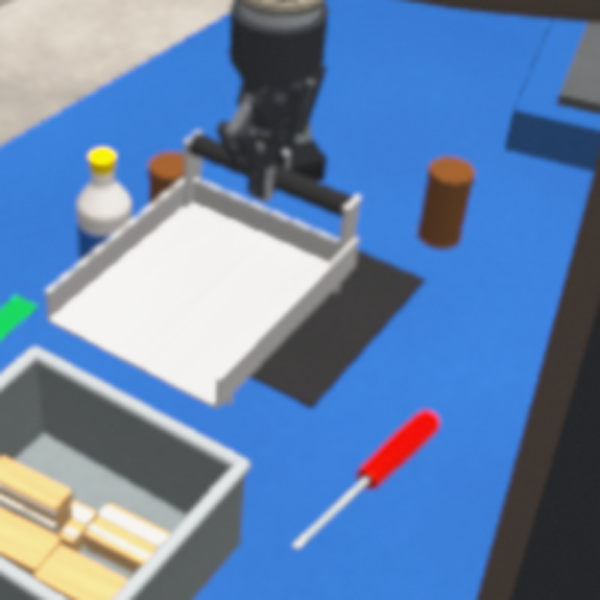

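Request:
apply_moves --pt "0.005 -0.03 0 0 0 -0.007" --pt "0.01 -0.07 0 0 0 -0.007" --pt "0.02 -0.12 0 0 0 -0.007" --pt "0.03 -0.17 -0.02 0 0 -0.007" --pt "0.036 -0.21 -0.05 0 0 -0.007" --pt "0.041 -0.23 -0.08 0 0 -0.007" --pt "0.042 -0.237 -0.11 0 0 -0.007" --pt "0.042 -0.237 -0.13 0 0 -0.007" --pt "0.042 -0.237 -0.15 0 0 -0.007" --pt "0.042 -0.237 -0.155 0 0 -0.007" --pt "0.042 -0.237 -0.155 0 0 -0.007" --pt "0.042 -0.237 -0.155 0 0 -0.007"

```text
time: 47.85
eef_pos: [0.5719, -0.3331, 0.1076]
tcp_rot: [0.999, 0.044, 0.001, 0.001]
contact_force: [0.2, 0.6, -2.7]
opening: 0.199
finger_force: 114.0
```

```bash
sed -i "s/'zy'/'ZY'/" tr.py; python3 -c "
from tr import *
a=pic('side');b=pic('top')
A=cv2.resize(a[130:230,250:380],(0,0),fx=3,fy=3,interpolation=cv2.INTER_CUBIC);B=cv2.resize(b[150:250,300:430],(0,0),fx=3,fy=3,interpolation=cv2.INTER_CUBIC)
cv2.imwrite('pics/c10.png',np.hstack([A,B])[:,:,::-1])"
```

```text
[ 0.5719 -0.3331  0.1076] phi -84.99554476056358 [ 0.0017 -0.0014 -1.    ] [ 0.2  0.6 -2.7] [-0.18 -0.04  0.03]
pitch -4 [[274.6, 185.2], [323.8, 209.4], [275.0, 176.5]]
pitch 0 [[275.4, 188.0], [324.2, 212.1], [275.4, 179.8]]
pitch 4 [[276.4, 190.4], [324.8, 214.4], [276.0, 182.8]]
```

View pics/c10.png

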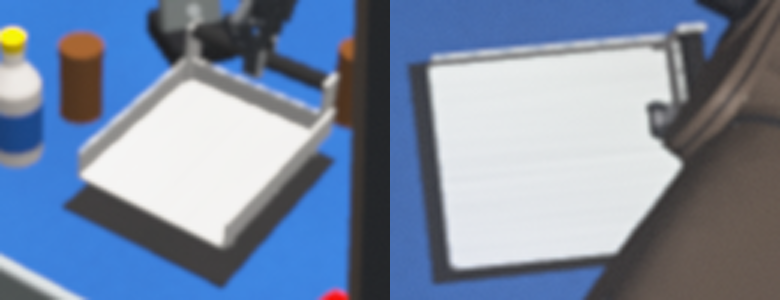

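Request:
apply_moves --pt "0 0 -0.006 0 0 0" --pt "0 0 -0.012 0 0 0" --pt "0 0 -0.016 0 0 0" --pt "0 0 -0.019 0 0 0" --pt "0 0 -0.02 0 0 0" --pt "0 0 -0.02 0 0 0"

```text
time: 48.7
eef_pos: [0.571, -0.3332, 0.0921]
tcp_rot: [0.999, 0.044, -0.001, -0.0]
contact_force: [-5.4, 0.5, 5.0]
opening: 0.204
finger_force: 115.2
```

Request:
apply_moves --pt "0 0 0 0 0 0" --pt "0 0 0 0 0 0" --pt "0 0 0 0 0 0" --pt "0 0 0 0 0 0" --pt "0 0 0.03 0 0 0" --pt "0 0 0.08 0 0 0" --pt "0 0 0.15 0 0 0" --pt "0 0 0.22 0 0 0" --pt "-0.1 -0.25 0.22 0 0 0" --pt "-0.1 -0.25 0.22 0 0 0" --pt "-0.1 -0.25 0.22 0 0 0" --pt "-0.1 -0.25 0.22 0 0 0" --pt "-0.1 -0.25 0.22 0 0 0" --pt "-0.1 -0.25 0.22 0 0 0" --pt "-0.1 -0.25 0.22 0 0 0" --jaw 0.6

```text
time: 50.58
eef_pos: [0.4924, -0.5312, 0.2665]
tcp_rot: [0.999, 0.045, 0.0, -0.0]
contact_force: [0.5, 0.2, 0.0]
opening: 0.598
finger_force: 0.0
```

```bash
python3 -c "
from h import *
b=pic('top','final')
cv2.imwrite('pics/c11.png',cv2.resize(b[140:300,60:440],(0,0),fx=2.1,fy=2.1,interpolation=cv2.INTER_CUBIC)[:,:,::-1])
print(ctrl.get_state()['eef_pos'])"
```

```text
[ 0.49234195 -0.53135605  0.2665721 ]
```

View pics/c11.png

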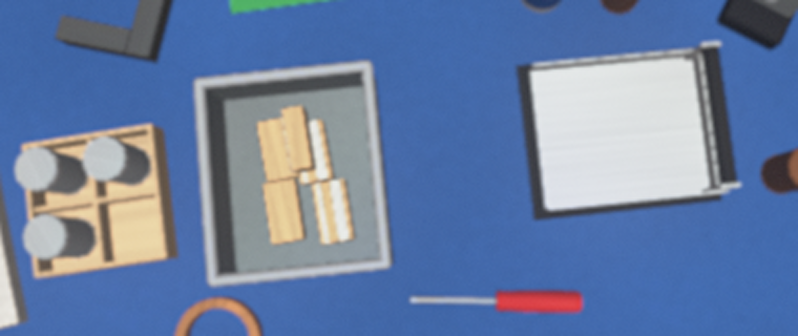

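```bash
python3 - <<'E'
from h import *
def P(p,z): return atz('top',np.array(p)/2.1+[60,140],z)[:,:2]
U=P([[711,44],[733,186]],.098);E=P([[528,68],[545,212]],.026);h=U.mean(0);e=E.mean(0)
d=(e-h)/np.linalg.norm(e-h);print(h,e,np.linalg.norm(e-h),np.rad2deg(np.arctan2(d[1],d[0])),h+.093*d, e-.105*d)
E
```

```text
[ 0.56859762 -0.33666767] [ 0.55226663 -0.13630939] 0.20102273152209144 94.65981621628936 [ 0.56104234 -0.24397507] [ 0.56079678 -0.24096233]
```

```bash
python3 -c "
from plant import ctrl
print(ctrl.sign_off())"
```

```text
the job is handed in; nothing more can be done
None
```

I handed the job in at about 51 s: the three tins stand upright in the crate, all five offcuts are in the bin, the empty tray is level on its mat (about 3 mm and under 1° off), and I moved none of the bystanders; laying the last offcut in the tray met about 43 N, probably its end catching the side wall.

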